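Open the push-to-open valve cabinet

TASK

Open the steel valve cabinet for service with the fingertips only: press its handleless door in near the opening edge and let go so that the catch springs it ajar, then swing it wide open from behind its edge (to at least three quarters of a right angle) and leave it standing open. Do not grip the door or pick up anything, and leave the loose things on and around the cabinet standing where they are.

Things in the scene. Friction and masses are not known exactly. Their poses are not given: they have to be found in the camera images.
- cabinet: fixed steel valve cabinet, 130 deep, 200 wide, 160 mm high. Origin: centre of its underside, z up. The door covers its front, which faces its own -x; seen from the front the hinge is at the right edge (own -y, nearer the robot), the opening edge at the left (own +y). Behind the door it is open; valves fill its rear half. Roof bare but for a 24 mm gland back right and the coupling
- door (a joint): door hinge, upright axis, rad: 0 shut, negative when pressed in (stop -0.034), positive as it opens, stop 1.65. Pressed in 4 mm near the opening edge (about -0.02; 5 N) the catch lets go, and once the push is gone the spring throws the door ajar to 0.3 to 0.7 rad. From there it swings with about 3 N at the edge and stays where it is left. Unpressed, the catch holds it shut
- door_press (a point): good place to press: on the door's outer face, 165 mm from the hinge axis, 35 mm from the opening edge, 35 mm below the door's top, 121 mm above the table; moves and turns with the door, own -x out of the outer face, z up
- door_hinge (a point): on the hinge axis at the height of the door's top edge (156 mm above the table), mid thickness; turns with the door: own -x out of its outer face, own +y along the door to the opening edge. Pressing on the door's outer and inner faces at once counts as gripping it
- door_edge (a point): top corner of the door at its opening edge, mid thickness, 200 mm from the hinge axis, 156 mm above the table; moves with the door. The door has no handle; it is 200 wide, 152 high, 14 mm thick (8 mm at the 10 mm rim). Shut, its inner face stands 7 mm in front of the cabinet. The catch's tongue is on the inner face near this edge, under 70 mm above the table
- foot: black machine levelling foot, round base 60 mm across, threaded stem up, 70 mm tall; origin under its base; loose bystander
- silencer: brass exhaust silencer, cylinder 32 mm across, 66 mm tall, standing; origin under it; loose bystander
- coupling: small brass hose coupling, 26 mm across, 26 mm tall, standing on the cabinet roof; origin under it; loose bystander
- grease: grey jar with black lid, 56 mm across, 85 mm tall; origin under it; loose bystander
- driver: screwdriver lying on the table; origin under its middle; loose bystander
- spanner: steel spanner lying on the table; origin under its middle; loose bystander
- profile: offcut of aluminium T-slot profile 40 x 40 mm, 120 mm long, lying; origin under its middle; loose bystander
- tray: empty grey plastic parts tray 130 x 90 x 35 mm; origin under its middle; loose bystander

How it is judged (in metres and radians):
On the way, in this order (a step that is already met when the one before it is completed fails the run):
1. the door is pressed in until the catch lets go (value of joint door below -0.015 rad and contact force between the fingers and cabinet above 0.5 N).
2. the spring has thrown the door ajar, the fingers off it (value of joint door between 0.15 and 1 rad and contact force between the fingers and cabinet below 0.2 N), for 0.2 s.
At the end, for the whole second after the job is handed in: the door stands open at 1.15 rad (66 degrees) or more, at rest (value of joint door above 1.15 rad and velocity of joint door between -0.05 and 0.05 rad/s); the robot touches nothing.
It fails at once if the door is gripped: fingers press on its outer and inner skins at once (contact force between the fingers and door_outer above 1 N and contact force between the fingers and door_inner above 1 N).
It fails at once if a loose bystander is disturbed (moved more than 20 mm, tipped or lifted) (distance of any of foot, silencer, coupling, grease, driver, spanner, profile, tray from where it was at the start of the episode above 0.02 m or angle between any of foot, silencer, coupling, grease, driver, spanner, profile, tray's own z axis and vertical above 0.4 rad).
It also fails if it takes over 51 s, if anything falls off the work surface, if the arm or the gripper's body presses on something with over 40 N, if the wrist force passes 120 N, or if a joint passes its speed limit or range.

ROBOT

A 6-joint arm with a two-finger parallel gripper is mounted at the origin on the work surface. World frame = base frame: x ahead of the robot, y to its left, z up, the work surface at z = 0. Lengths are in mm, angles in rad, forces in N, time in s.
With the tool pointing down it reaches from about 325 to 775 mm from the base axis. Payload 9.3 kg.
Tool frame: the origin (TCP) lies where the fingers leave the gripper's body, on its centre line; the fingertips stand 73 mm ahead of it and the grasp point (between the pads) lies 54 mm ahead of it; z points along the fingers, y is the direction in which the jaws open and shut (so a half turn about z gives the same grasp; the last joint's range is limited). The gripper opens to 85 mm and grips with 20 to 120 N. Pads are 22 mm wide; open, the fingers measure 114 mm over their backs; the gripper's body (76 mm by 85 mm) begins 54 mm behind the grasp point. The pads swing forward as they close: fully open they stand 13 mm farther back than shut.
Start: joints at [1.166, 0.259, 0.021, 1.334, 0, 1.418], TCP at [137.033, 532.653, 303.879] pointing down, gripper open.
Joint ranges: [-3.04, 3.04], [-0.91, 1.82], [-1.04, 1.36], [-1.92, 1.95], [-1.52, 1.45], [-3.14, 3.14]. Speed limits (rad/s): [2.22, 2.22, 2.79, 3.14, 3.14, 3.14].

INTERFACE

Orientations are given as a unit quaternion [w, x, y, z].
In Python, from cell import readout, imaging, ctrl gives the robot as it stands. The module is installed in compiled form; this text tells all that it offers.
- The arm moves only by the tool drive_tool, never from a script. Its argument "moves" is a list of rows, each a list of 5 numbers: the shift along the tool's x, y, z in m, then the turn about the tool's z in degrees, then the closure, from 0 (fully open) to 1 (shut). In form: [[tx, ty, tz, turn, hand], ...]. A call has 1 to 20 rows; each row shifts and turns the commanded pose from where the row before left it, along the tool's axes as they then stand; what a row does not reach is not made up. A row lasts 1/12 s, in which the tool goes at most 41.7 mm and 7.16 degrees, less where a joint would pass 70% of its speed; a pose out of reach is approached as far as the arm can. A call is refused whole if a number of a shift passes 0.0417 or a number of a turn 7.16, either way. A call with a gripper value outside its range is refused whole. The fingers move at their own pace and stop on an object; "newtons" is the grip in N (left out, the last holds). Time passes only in rows, so rows that do not move let the fingers close. It gives the time, the measured TCP pose, the force and the opening at its end, in the units of the state.
- readout.read_state(): the state, without advancing time (a new reading comes with each control period).
- imaging.capture(name): name is "scene" or "top" or "wrist"; returns the picture (480x640x3 uint8, red, green, blue); there is no depth.
- imaging.get_calibration(name): a dict with "camera_matrix" (3x3 intrinsics, pixels), "k1" (the pictures are not rectified: a ray, as slopes to the right and down, at radius r is drawn at 1 + k1 r^2 times it, then the intrinsics apply), "R" (3x3) and "t" (3): a world point X has camera coordinates R X + t. Camera axes: x right, y down, z forward; pixel columns grow to the right and rows downward; lengths in mm; the calibration is good to about 2 mm. A picture is of the moment at which its call begins: read the wrist's pose just before it. get_calibration takes no time and is no camera call; for the wrist camera it gives the pose at the moment of the call.
- ctrl.close_job(): hands the job in, once; it reports no verdict.
The state is a dict: "t": time; "joint_pos": joint angles; "joint_velocities": joint speeds; "tau": joint torques, N m; "tool_pos": TCP position; "eef_rot": TCP orientation; "contact_force": force on the tool from outside, world axes, zero at the start; "ft_torque": the same for the moment, N m; "width": finger opening in mm.
Only numpy, scipy, OpenCV 4.12 (cv2) and the standard library are available. Lean on these libraries where they do the work, as an engineer would, in place of code of your own. Each camera call takes 0.05 s, during which the arm holds its last target.

## Working session

There is one attempt and no reset: what is moved stays moved. The work goes in short steps, Python scripts to look and compute and a tool call to move; the robot and the scene stay as the last step left them, time stands still between calls to the robot, and variables do not carry over. Pictures are saved under pics/ and viewed, and the job is handed in when it is done.

Besides the shell and the picture viewer there is one more tool, called as name(argument=value, ...), one argument or row to a line, values as JSON. drive_tool: Moves the arm, as the interface text tells. Its arguments: {"type":"object","properties":{"moves":{"type":"array","items":{"type":"array","items":{"type":"number"}}},"newtons":{"type":"number"}},"required":["moves"]}

```bash
mkdir -p pics
cat > h.py <<'E'
from cell import readout, imaging, ctrl
import cv2, numpy as np
def snap(n,f):
    im=imaging.capture(n); cv2.imwrite('pics/'+f,cv2.cvtColor(im,cv2.COLOR_RGB2BGR)); return im
E
python3 - <<'E'
from h import *
for n in ['scene','top','wrist']:
    print(n,imaging.get_calibration(n)); snap(n,n+'0.png')
print(readout.read_state())
E
```

```text
scene {'camera_matrix': array([[615.95559524,   0.        , 312.76976115],
       [  0.        , 615.95559524, 239.34293151],
       [  0.        ,   0.        ,   1.        ]]), 'k1': -0.019563543460242645, 'R': array([[-0.49810647,  0.86708133,  0.00773995],
       [ 0.70831687,  0.41201851, -0.57317358],
       [-0.50017712, -0.28001913, -0.81939742]]), 't': array([ 213.33180052, -373.71093478, 1588.29215377])}
top {'camera_matrix': array([[450.72600167,   0.        , 325.56785262],
       [  0.        , 450.72600167, 244.6209515 ],
       [  0.        ,   0.        ,   1.        ]]), 'k1': -0.10870560278948715, 'R': array([[ 0.02274226, -0.99948064,  0.02283048],
       [-0.98814609, -0.0259406 , -0.15130892],
       [ 0.15182258, -0.01911874, -0.98822284]]), 't': array([ 69.38980338, 614.66239904, 966.54941542])}
wrist {'camera_matrix': array([[353.18592004,   0.        , 322.33238745],
       [  0.        , 353.18592004, 244.47712415],
       [  0.        ,   0.        ,   1.        ]]), 'k1': -0.07061931101509959, 'R': array([[ 2.49581035e-01,  9.68353687e-01, -6.65877656e-04]
[... 163 characters left out ...]
7,  378.80996458])}
{'t': 0.15, 'joint_pos': array([1.16639081e+00, 2.59067183e-01, 2.09663500e-02, 1.33371899e+00,
       9.76031857e-06, 1.41818926e+00]), 'joint_velocities': array([ 0.00114151, -0.00132695,  0.00338027, -0.00201302,  0.0008316 ,
       -0.00098701]), 'tau': array([ 3.16736776e-03, -5.55970824e+01,  3.44662035e+01,  1.13664204e-02,
       -1.76160988e-04, -2.36211669e-06]), 'tool_pos': array([136.98352169, 532.53079289, 303.41458382]), 'eef_rot': array([-1.45382451e-04,  1.25566877e-01,  9.92085025e-01, -4.90689617e-04]), 'contact_force': array([ 0.35001756, -0.50868683,  0.29121381]), 'ft_torque': array([-0.04096483,  0.06724815,  0.01237593]), 'width': 85.39761380645494}
```

View pics/scene0.png

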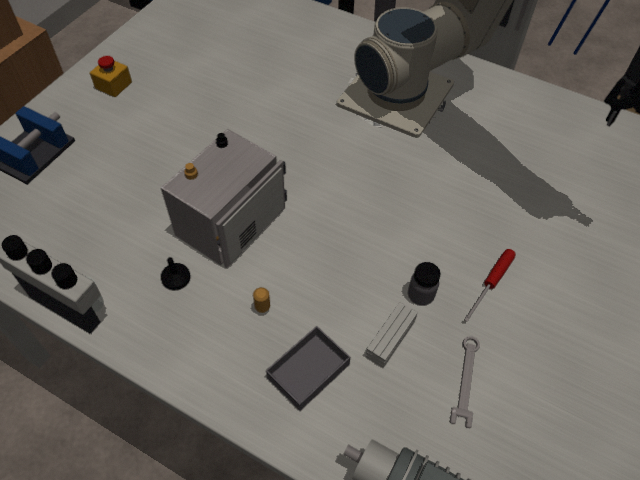

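View pics/top0.png

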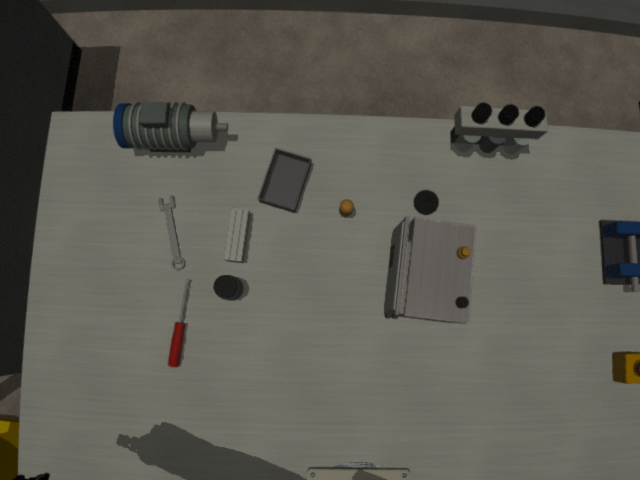

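View pics/wrist0.png

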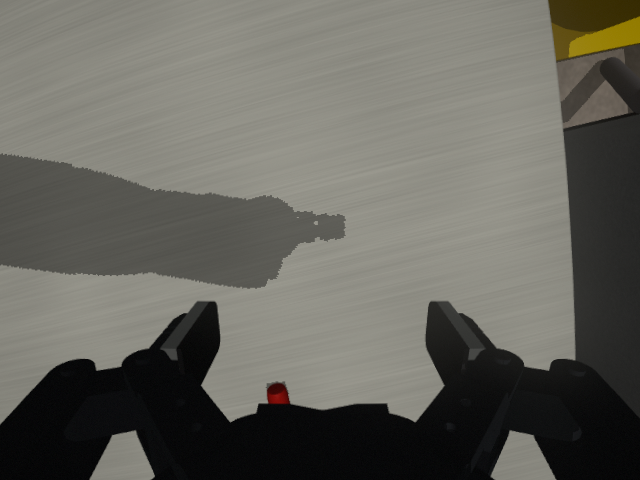

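```bash
cat >> h.py <<'E'
def ray(n,uv):
    c=imaging.get_calibration(n)
    p=cv2.undistortPoints(np.array([[uv]],float),c['camera_matrix'],np.array([c['k1'],0,0,0]))[0,0]
    R,t=c['R'],c['t']
    return -R.T@t, R.T@np.array([p[0],p[1],1])
def onz(n,uv,z):
    o,d=ray(n,uv); return o+d*(z-o[2])/d[2]
def proj(n,X):
    c=imaging.get_calibration(n)
    return cv2.projectPoints(np.array([X],float),cv2.Rodrigues(c['R'])[0],c['t'],c['camera_matrix'],np.array([c['k1'],0,0,0]))[0][0,0]
E
python3 - <<'E'
import cv2
a=cv2.imread('pics/top0.png')[180:340,320:500]; cv2.imwrite('pics/topz.png',cv2.resize(a,None,fx=4,fy=3.7,interpolation=cv2.INTER_CUBIC))
a=cv2.imread('pics/scene0.png')[120:320,150:310]; cv2.imwrite('pics/scz.png',cv2.resize(a,None,fx=3,fy=3,interpolation=cv2.INTER_CUBIC))
E
```

```text
(no output)
```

View pics/topz.png

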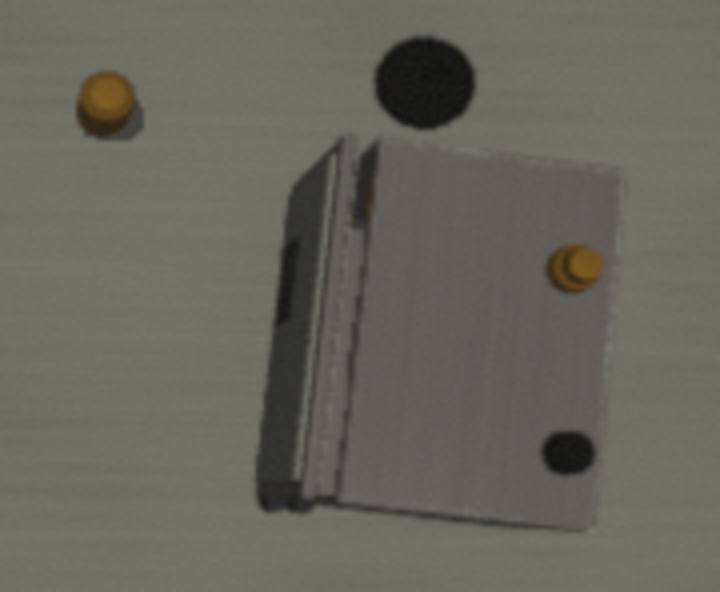

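View pics/scz.png

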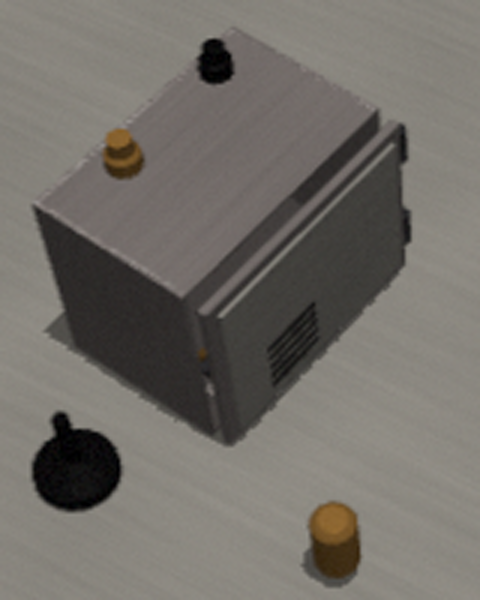

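Run:
```python
from h import *
z=lambda u,v:(320+u/4,180+v/3.7)
s=lambda u,v:(150+u/3,120+v/3)
P=[onz('top',z(*p),160) for p in [(378,137),(623,170),(595,528),(340,500)]]
Q=[onz('scene',s(*p),160) for p in [(185,298),(35,206),(235,27),(378,110)]]
for a,b in zip(P,Q): print(a.round(1),b.round(1))
# rigid fit of 4 corners
own=np.array([[-65,100],[65,100],[65,-100],[-65,-100]],float)
for S in (P,Q,P+Q):
    W=np.array(S)[:,:2]; o=np.vstack([own]*(len(W)//4))
    co,cw=o.mean(0),W.mean(0); H=(o-co).T@(W-cw); a=np.arctan2(H[0,1]-H[1,0],H[0,0]+H[1,1])
    Rm=np.array([[np.cos(a),-np.sin(a)],[np.sin(a),np.cos(a)]])
    print('centre',cw-Rm@co,'yaw',a,np.degrees(a)); 
    res=W-(cw+(o-co)@Rm.T); print(np.abs(res).max())
c=cw;
for n,p in dict(hinge=(-65-14,-100),edge=(-79,100),press=(-86,65)).items(): print(n,c+Rm@np.array(p))
for n,p,zz in [('foot',(425,82),0),('silencer_top',(107,95),66),('coupling',(583,265),186)]: print(n,onz('top',z(*p),zz).round(1))
print('tray',onz('top',(285,180),20),'sil scene',onz('scene',s(334,522),66),'foot scene',onz('scene',s(77,470),8))
```

```text
[656.6 -92.4 160. ] [656.  -89.2 160. ]
[ 641.9 -219.6  160. ] [ 643.8 -216.3  160. ]
[ 446.2 -200.6  160. ] [ 444.7 -196.1  160. ]
[459.3 -72.5 160. ] [460.8 -68.6 160. ]
centre [ 551.02643312 -146.28923034] yaw -1.672303756577419 -95.81594731575909
1.9784835089093349
centre [ 551.31911392 -142.55943622] yaw -1.676129117508569 -96.03512435222822
2.0624614329994415
centre [ 551.17277352 -144.42433328] yaw -1.6742186472276515 -95.92566246824647
3.064365553368475
hinge [459.86291164 -55.52265094]
edge [658.79424706 -76.17026063]
press [624.7039297 -65.5943322]
foot [ 729.8 -157.     0. ]
silencer_top [699.   39.5  66. ]
coupling [ 584.6 -188.3  186. ]
tray [768.43880947 183.11898588  20.        ] sil scene [702.14850643  43.95424605  66.        ] foot scene [ 729.48819349 -150.5808959     8.        ]
```

drive_tool(
  moves=[
    [0, 0, 0, 6.8, 1],
    [0, 0, 0, 6.8, 1],
    [0, 0, 0, 6.8, 1],
    [0, 0, 0, 6.8, 1],
    [0, 0, 0, 6.8, 1],
    [0, 0, 0, 6.8, 1],
    [0, 0, 0, 6.8, 1],
    [0, 0, 0, 6.8, 1],
    [0, 0, 0, 6.8, 1],
    [0, 0, 0, 6.8, 1],
    [0, 0, 0, 6.8, 1],
    [0, 0, 0, 6.8, 1],
  ],
  newtons=20,
)

```text
t: 1.15
tool_pos: [137.0, 532.6, 303.6]
eef_rot: [0.0, 0.745, 0.667, -0.0]
contact_force: [-1.1, -0.4, -0.1]
width: -0.0
```

drive_tool(
  moves=[
    [-0.0255, 0.0302, 0, 0, 1],
    [-0.0255, 0.0302, 0, 0, 1],
    [-0.0255, 0.0302, 0, 0, 1],
    [-0.0255, 0.0302, 0, 0, 1],
    [-0.0255, 0.0302, 0, 0, 1],
    [-0.0255, 0.0302, 0, 0, 1],
    [-0.0255, 0.0302, 0, 0, 1],
    [-0.0255, 0.0302, 0, 0, 1],
    [-0.0255, 0.0302, 0, 0, 1],
    [-0.0255, 0.0302, 0, 0, 1],
    [-0.0255, 0.0302, 0, 0, 1],
    [-0.0255, 0.0302, 0, 0, 1],
    [-0.0255, 0.0302, 0, 0, 1],
    [-0.0255, 0.0302, 0, 0, 1],
    [-0.0255, 0.0302, 0, 0, 1],
    [-0.0255, 0.0302, 0, 0, 1],
    [-0.0255, 0.0302, 0, 0, 1],
    [-0.0255, 0.0302, 0, 0, 1],
  ],
)

```text
t: 2.65
tool_pos: [630.4, 17.4, 303.6]
eef_rot: [-0.0, 0.743, 0.669, -0.0]
contact_force: [0.9, 1.3, 1.6]
width: -0.1
```

Run:
```python
from h import *
s=readout.read_state(); print(s)
snap('wrist','wrist1.png'); snap('scene','scene1.png')
```

```text
{'t': 2.65, 'joint_pos': array([-1.05449778e-01,  4.00062374e-01,  2.29725290e-01,  1.40087692e+00,
        5.54536608e-05,  1.57082014e+00]), 'joint_velocities': array([-0.50603145,  0.55747025,  0.86255392,  0.30180136,  0.00178729,
       -0.5041846 ]), 'tau': array([  1.61318712, -71.79697037,  29.95832384,  -0.59966918,
        -0.15529634,   0.76224418]), 'tool_pos': array([630.43350468,  17.35276758, 303.59205326]), 'eef_rot': array([-1.73792209e-04,  7.43396968e-01,  6.68850434e-01, -1.19073852e-04]), 'contact_force': array([0.88816328, 1.27595339, 1.57296454]), 'ft_torque': array([ 0.07949557, -0.05508898,  0.06761041]), 'width': -0.06856738749188603}
```

View pics/wrist1.png

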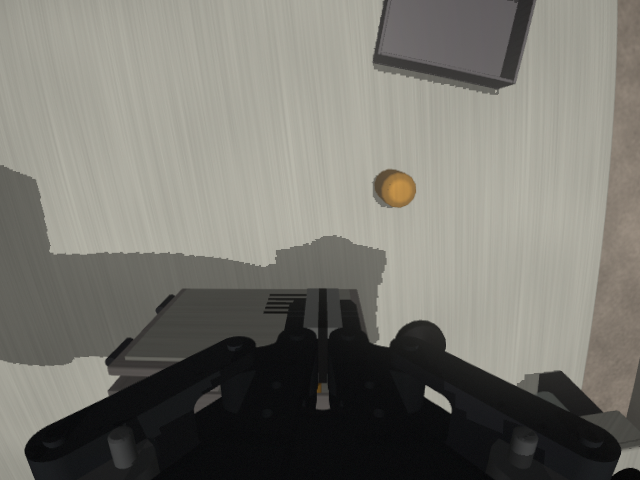

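View pics/scene1.png

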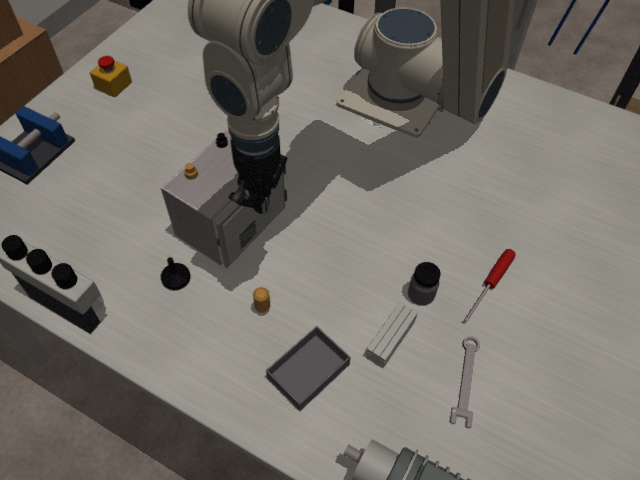

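drive_tool(
  moves=[
    [0, 0, 0.034, 0, 1],
    [0, 0, 0.034, 0, 1],
    [0, 0, 0.034, 0, 1],
    [-0.02, 0, 0, 0, 1],
    [-0.02, 0, 0, 0, 1],
    [-0.01, 0, 0, 0, 1],
    [0, 0, 0, 0, 1],
    [0, 0, 0, 0, 1],
    [0, 0, 0, 0, 1],
  ],
)

```text
t: 3.5
tool_pos: [624.3, -30.0, 202.3]
eef_rot: [0.0, 0.743, 0.669, 0.0]
contact_force: [-0.7, -0.3, 0.5]
width: -0.2
```

Run:
```python
from h import *
s=readout.read_state(); print(s['tool_pos'],s['contact_force'])
snap('top','top2.png');snap('scene','scene2.png')
a=cv2.imread('pics/top2.png')[180:340,320:500]; cv2.imwrite('pics/top2z.png',cv2.resize(a,None,fx=4,fy=3.7,interpolation=cv2.INTER_CUBIC))
a=cv2.imread('pics/scene2.png')[120:320,150:310]; cv2.imwrite('pics/sc2z.png',cv2.resize(a,None,fx=3,fy=3,interpolation=cv2.INTER_CUBIC))
```

```text
[624.27610467 -29.9623217  202.32552246] [-0.67908517 -0.26586965  0.4827928 ]
```

View pics/top2z.png

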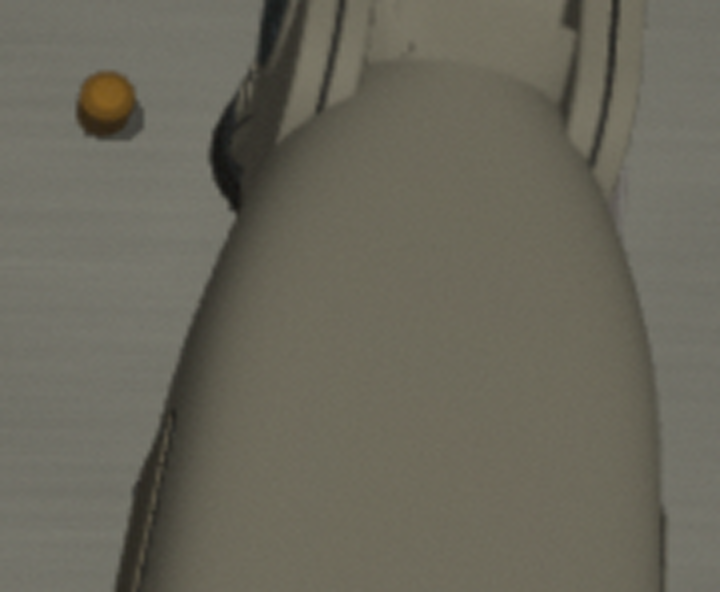

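View pics/sc2z.png

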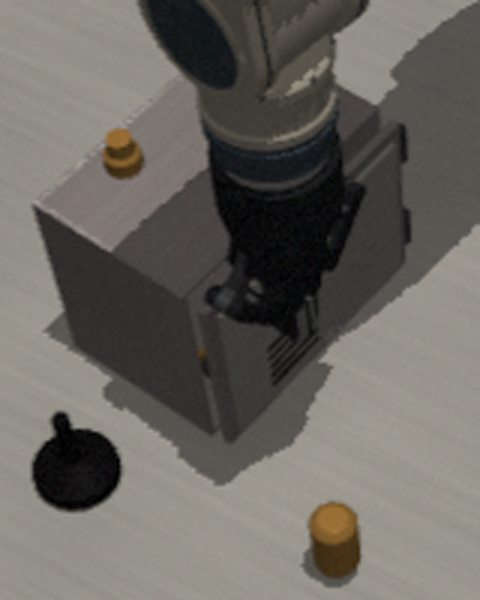

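drive_tool(
  moves=[
    [-0.006, 0, 0, 0, 1],
    [-0.006, 0, 0, 0, 1],
    [-0.003, 0, 0, 0, 1],
    [-0.002, 0, 0, 0, 1],
    [0, 0, 0, 0, 1],
  ],
)

```text
t: 4.02
tool_pos: [622.4, -48.1, 201.9]
eef_rot: [0.0, 0.744, 0.669, -0.0]
contact_force: [0.8, -0.7, -0.6]
width: 0.2
```

drive_tool(
  moves=[
    [-0.002, 0, 0, 0, 1],
    [0, 0, 0, 0, 1],
  ],
)

```text
t: 4.18
tool_pos: [622.2, -49.7, 201.9]
eef_rot: [0.0, 0.743, 0.669, 0.0]
contact_force: [0.8, 0.2, -0.3]
width: -0.2
```

drive_tool(
  moves=[
    [-0.002, 0, 0, 0, 1],
    [0, 0, 0, 0, 1],
  ],
)

```text
t: 4.35
tool_pos: [622.0, -51.7, 201.8]
eef_rot: [0.0, 0.743, 0.669, -0.0]
contact_force: [0.1, -0.2, -0.0]
width: 0.1
```

drive_tool(
  moves=[
    [-0.002, 0, 0, 0, 1],
    [0, 0, 0, 0, 1],
  ],
)

```text
t: 4.52
tool_pos: [621.8, -53.7, 201.9]
eef_rot: [0.0, 0.743, 0.669, -0.0]
contact_force: [-0.3, -0.1, -0.6]
width: 0.2
```

drive_tool(
  moves=[
    [-0.0015, 0, 0, 0, 1],
    [0, 0, 0, 0, 1],
  ],
)

```text
t: 4.68
tool_pos: [621.6, -55.1, 201.9]
eef_rot: [-0.0, 0.743, 0.669, 0.0]
contact_force: [0.6, 0.5, 0.6]
width: 0.0
```

drive_tool(
  moves=[
    [-0.0015, 0, 0, 0, 1],
    [0, 0, 0, 0, 1],
  ],
)

```text
t: 4.85
tool_pos: [621.5, -56.1, 201.9]
eef_rot: [-0.0, 0.743, 0.669, 0.0]
contact_force: [0.3, 4.4, -0.4]
width: 0.0
```

drive_tool(
  moves=[
    [-0.0015, 0, 0, 0, 1],
    [0, 0, 0, 0, 1],
  ],
)

```text
t: 5.02
tool_pos: [621.4, -57.6, 201.9]
eef_rot: [-0.0, 0.743, 0.669, 0.0]
contact_force: [0.8, 4.3, 0.6]
width: -0.1
```

drive_tool(
  moves=[
    [-0.0015, 0, 0, 0, 1],
    [0, 0, 0, 0, 1],
  ],
)

```text
t: 5.18
tool_pos: [621.2, -59.3, 201.9]
eef_rot: [-0.0, 0.743, 0.669, 0.0]
contact_force: [1.2, 3.6, 0.5]
width: 0.3
```

drive_tool(
  moves=[
    [-0.0015, 0, 0, 0, 1],
    [0, 0, 0, 0, 1],
  ],
)

```text
t: 5.35
tool_pos: [621.1, -61.0, 201.9]
eef_rot: [0.0, 0.743, 0.669, 0.0]
contact_force: [2.2, 3.7, 0.0]
width: 0.0
```

drive_tool(
  moves=[
    [-0.001, 0, 0, 0, 1],
    [0, 0, 0, 0, 1],
  ],
)

```text
t: 5.52
tool_pos: [621.0, -61.2, 201.9]
eef_rot: [-0.0, 0.743, 0.669, 0.001]
contact_force: [2.9, 8.2, 0.0]
width: 0.2
```

Force rises: the stop is reached. I retract quickly.

drive_tool(
  moves=[
    [0.04, 0, 0, 0, 1],
    [0.0415, 0, 0, 0, 1],
    [0.0415, 0, 0, 0, 1],
    [0.0415, 0, 0, 0, 1],
    [0.04, 0, 0, 0, 1],
    [0.03, 0, -0.02, 0, 1],
    [0, 0, -0.04, 0, 1],
    [0, 0, -0.03, 0, 1],
    [0, 0, 0, 0, 1],
    [0, 0, 0, 0, 1],
    [0, 0, 0, 0, 1],
  ],
)

```text
t: 6.43
tool_pos: [645.4, 170.8, 291.4]
eef_rot: [0.0, 0.743, 0.669, -0.0]
contact_force: [0.2, -0.5, -0.4]
width: -0.1
```

Run:
```python
from h import *
s=readout.read_state(); print(s['tool_pos'],s['contact_force'])
snap('wrist','wrist3.png');snap('scene','scene3.png');snap('top','top3.png')
```

```text
[645.41044966 170.76271992 291.36147466] [ 0.17670365 -0.45800273 -0.38284219]
```

View pics/wrist3.png

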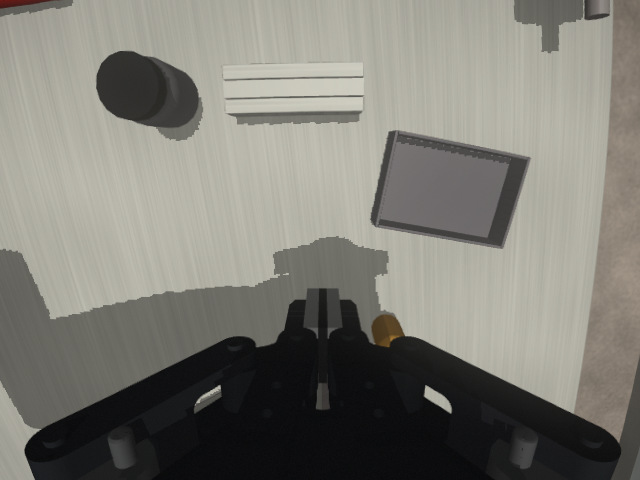

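View pics/scene3.png

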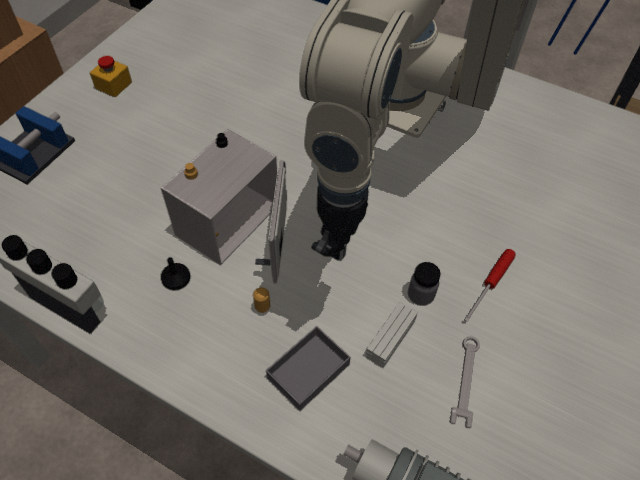

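View pics/top3.png

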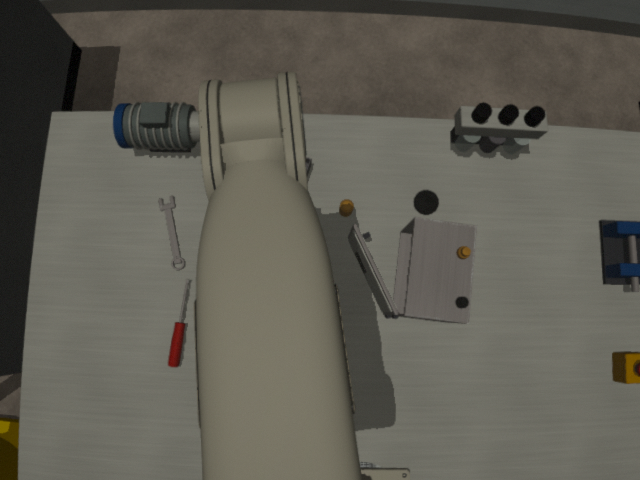

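Run:
```python
from h import *
a=cv2.imread('pics/top3.png')[190:340,320:480]; cv2.imwrite('pics/top3z.png',cv2.resize(a,None,fx=4,fy=4,interpolation=cv2.INTER_CUBIC))
```

```text
(no output)
```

View pics/top3z.png

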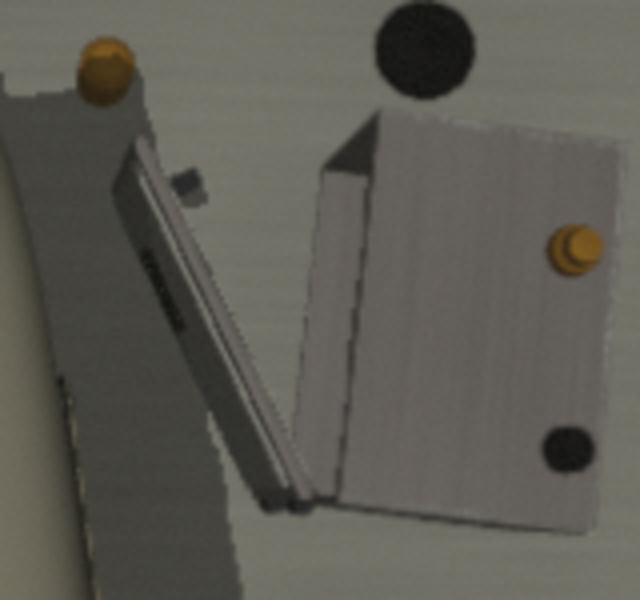

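Run:
```python
from h import *
f=lambda u,v:onz('top',(320+u/4,190+v/4),156)
h=f(299,500);e=f(143,142);print(h,e,np.linalg.norm(e-h))
a=np.arctan2(*(e-h)[1::-1]); print('ang',a-(-1.6742+np.pi/2))
print('tip tongue',f(190,187))
```

```text
[459.24826161 -52.90032688 156.        ] [636.48173172  26.56154725 156.        ] 194.2315431820221
ang 0.5248810773166044
tip tongue [614.09982035   2.58889351 156.        ]
```

drive_tool(
  moves=[
    [-0.04, 0.001, 0, 0, 1],
    [-0.04, 0.001, 0, 0, 1],
    [-0.04, 0.001, 0, 0, 1],
    [-0.04, 0.001, 0, 0, 1],
    [-0.04, 0, 0, 0, 1],
    [0, 0, 0, -6, 1],
    [0, 0, 0, -6, 1],
    [0, 0, 0, -6, 1],
    [0, 0, 0, -6, 1],
    [0, 0, 0, -6, 1],
    [0, 0, 0, 0, 1],
    [0, 0, 0, 0, 1],
  ],
)

```text
t: 7.58
tool_pos: [628.3, -28.3, 291.1]
eef_rot: [-0.001, 0.546, 0.838, -0.0]
contact_force: [-1.4, 0.6, 0.4]
width: -0.0
```

Run:
```python
from h import *
s=readout.read_state(); print(s['tool_pos'],s['eef_rot'],s['contact_force'])
snap('wrist','wrist4.png');snap('scene','scene4.png')
p=s['tool_pos'][:2]-np.array([460,-55]);a=.421
print('along',p@[np.cos(a),np.sin(a)],'out',p@[-np.sin(a),np.cos(a)])
```

```text
[628.28582031 -28.29873247 291.12979188] [-5.69026243e-04  5.46343841e-01  8.37560731e-01 -3.24870162e-04] [-1.44376889  0.59912535  0.41936864]
along 164.50332034876894 out -44.4041957542881
```

View pics/wrist4.png

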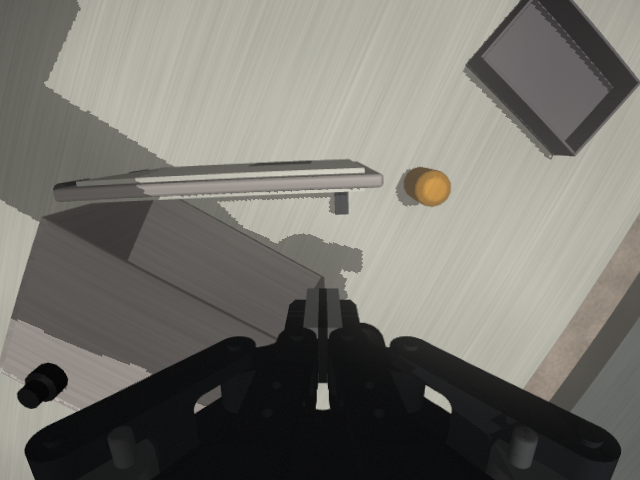

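View pics/scene4.png

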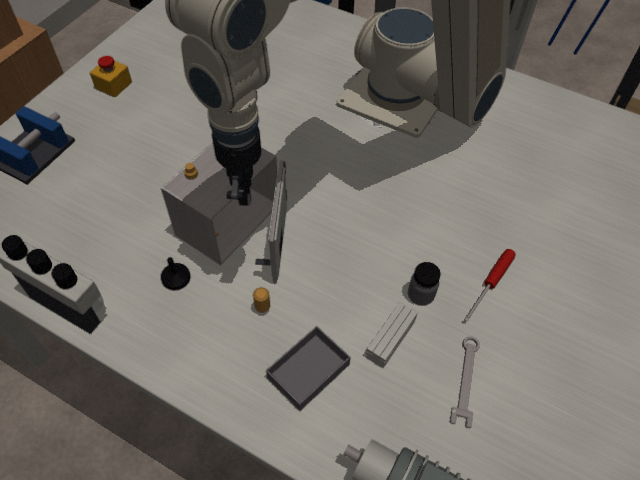

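drive_tool(
  moves=[
    [0, 0, 0.03, 0, 1],
    [0, 0, 0.03, 0, 1],
    [0, 0, 0.03, 0, 1],
    [0, 0, 0, 0, 1],
    [0, 0, 0, 0, 1],
  ],
)

```text
t: 8.1
tool_pos: [627.9, -27.9, 201.1]
eef_rot: [-0.001, 0.545, 0.838, -0.001]
contact_force: [0.6, -0.1, 0.5]
width: -0.3
```

drive_tool(
  moves=[
    [0.008, 0, 0, 0, 1],
    [0.008, 0, 0, 0, 1],
    [0.008, 0, 0, 0, 1],
    [0.008, 0, 0, 0, 1],
    [0, 0, 0, 0, 1],
  ],
)

```text
t: 8.52
tool_pos: [614.9, 2.9, 203.0]
eef_rot: [0.0, 0.544, 0.839, 0.0]
contact_force: [-0.1, -0.2, -0.3]
width: 0.3
```

drive_tool(
  moves=[
    [0.0115, 0.0008, 0, -4, 1],
    [0.0115, 0.0008, 0, -4, 1],
    [0.0115, 0.0008, 0, -4, 1],
    [0.0115, 0.0008, 0, -4, 1],
    [0.0115, 0.0008, 0, -4, 1],
    [0.0115, 0.0008, 0, -4, 1],
  ],
)

```text
t: 9.02
tool_pos: [581.0, 61.0, 202.4]
eef_rot: [0.001, 0.357, 0.934, -0.0]
contact_force: [0.7, -1.9, 0.3]
width: 0.1
```

Run:
```python
from h import *
s=readout.read_state(); print(s['t'],s['tool_pos'],s['eef_rot'],s['contact_force'])
snap('wrist','wrist5.png');snap('scene','scene5.png')
```

```text
9.0167 [581.00990124  61.02848447 202.35198493] [ 5.69202287e-04  3.56949402e-01  9.34123522e-01 -2.15570016e-04] [ 0.6573365  -1.90859525  0.34351625]
```

View pics/wrist5.png

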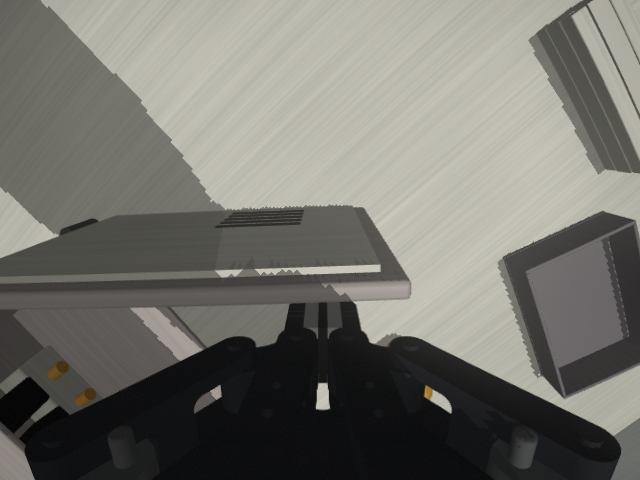

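View pics/scene5.png

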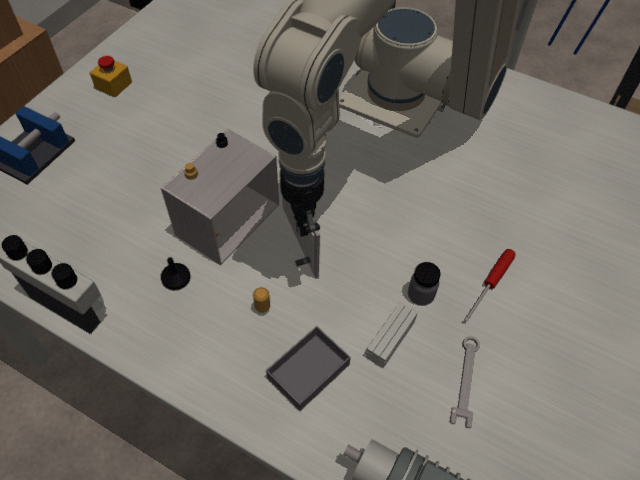

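drive_tool(
  moves=[
    [0.0115, 0.0008, 0, -4, 1],
    [0.0115, 0.0008, 0, -4, 1],
    [0.0115, 0.0008, 0, -4, 1],
    [0.0115, 0.0008, 0, -4, 1],
    [0.0086, 0.0006, 0, -3, 1],
    [0.0057, 0.0004, 0, -2, 1],
    [0.003, 0, 0, -1, 1],
    [0, 0, 0, 0, 1],
    [0, 0, 0, 0, 1],
  ],
)

```text
t: 9.87
tool_pos: [530.9, 98.0, 202.1]
eef_rot: [0.0, 0.175, 0.985, 0.0]
contact_force: [0.0, -0.3, 0.8]
width: -0.0
```

Run:
```python
from h import *
s=readout.read_state(); print(s['t'],s['tool_pos'],s['eef_rot'],s['contact_force'])
snap('wrist','wrist6.png');snap('scene','scene6.png')
```

```text
9.8667 [530.8591898   98.04603803 202.06251637] [1.17722555e-04 1.74933823e-01 9.84580181e-01 1.02502161e-04] [ 0.03119457 -0.28774196  0.8105401 ]
```

View pics/wrist6.png

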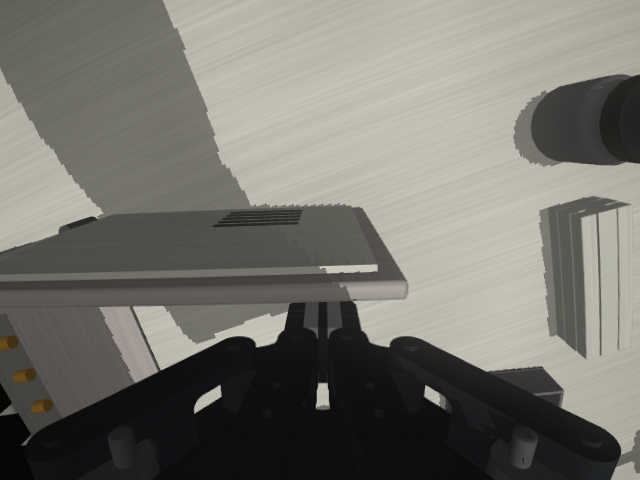

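View pics/scene6.png

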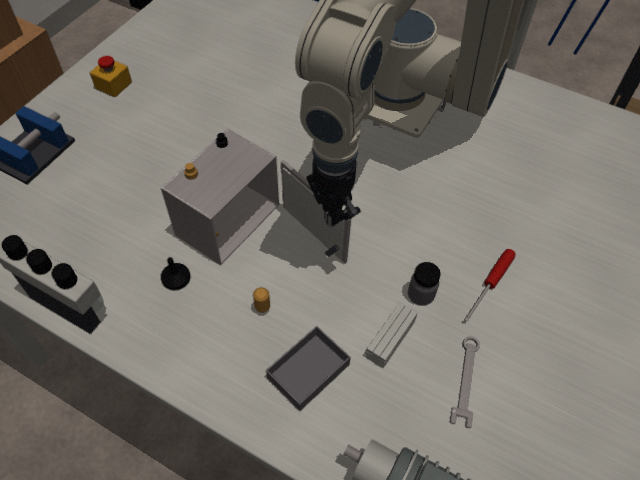

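drive_tool(
  moves=[
    [-0.01, 0, 0, 0, 1],
    [-0.015, 0, 0, 0, 1],
    [-0.01, 0, -0.01, 0, 1],
    [0, 0, -0.04, 0, 1],
    [0, 0, -0.04, 0, 1],
    [0, 0, -0.04, 0, 1],
    [-0.04, 0, 0, 0, 1],
    [-0.04, 0, 0, 0, 1],
    [-0.04, 0, 0, 0, 1],
    [-0.04, 0, 0, 0, 1],
    [0, 0, 0, 0, 1],
    [0, 0, 0, 0, 1],
  ],
)

```text
t: 10.97
tool_pos: [716.3, 29.7, 328.2]
eef_rot: [-0.002, 0.175, 0.985, -0.0]
contact_force: [-1.2, 0.6, 0.4]
width: 0.0
```

Run:
```python
from h import *
s=readout.read_state(); print(s['t'],s['tool_pos'],s['contact_force'])
snap('top','top7.png');snap('scene','scene7.png')
```

```text
10.9667 [716.28487422  29.72855116 328.16084735] [-1.2316864   0.57460575  0.35396294]
```

View pics/top7.png

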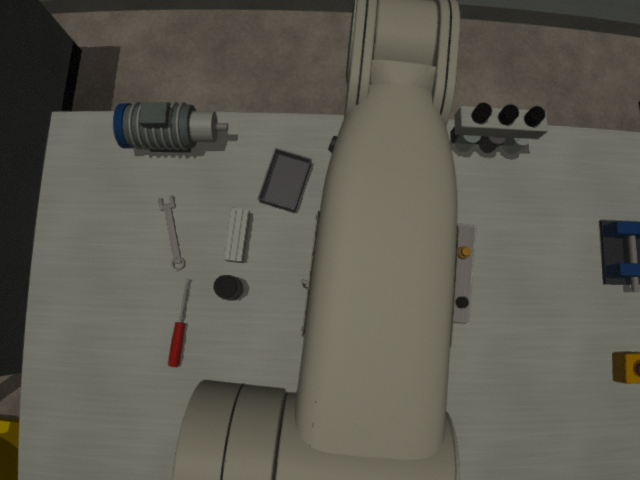

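View pics/scene7.png

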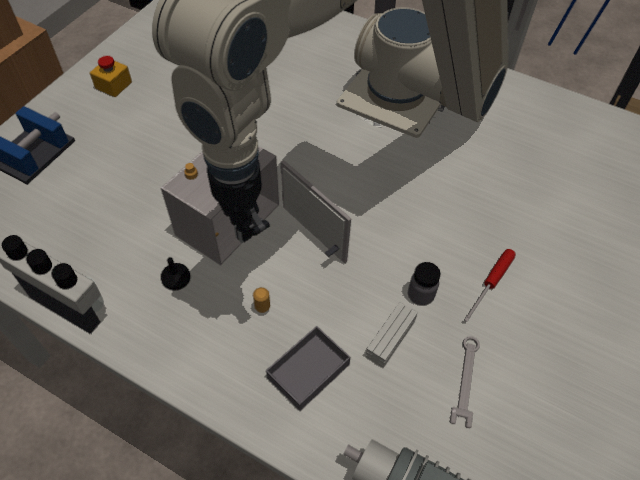

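Run:
```python
from h import *
h=onz('scene',(283,163),156);e=onz('scene',(349,220),156);d=e-h
print(h,e,np.linalg.norm(d),np.arctan2(d[1],d[0])+1.6742-np.pi/2)
a=cv2.imread('pics/scene0.png').astype(int);b=cv2.imread('pics/scene7.png').astype(int)
s=readout.read_state();print(np.abs(s['joint_velocities']).max())
def cen(im,x0,y0,x1,y1,lo,hi):
    hsv=cv2.cvtColor(im[y0:y1,x0:x1],cv2.COLOR_BGR2HSV);m=cv2.moments(cv2.inRange(hsv,lo,hi),True);return m['m10']/m['m00']+x0,m['m01']/m['m00']+y0
for n in 'scene0','scene7':
    im=cv2.imread(f'pics/{n}.png')
    print(n,'sil',cen(im,245,280,280,320,(8,120,50),(25,255,255)),'coup',cen(im,180,158,202,182,(8,120,50),(25,255,255)),'foot',cen(im,155,250,196,295,(0,0,0),(180,255,40)))
```

```text
[465.24050256 -49.393589   156.        ] [525.05267818 132.93578536 156.        ] 191.8892834539753 1.3572167893177802
0.045973665732985856
scene0 sil (261.3777089783282, 299.46749226006193) coup (190.41666666666666, 170.98717948717947) foot (174.84169278996865, 275.48432601880876)
scene7 sil (261.3520249221184, 299.4267912772586) coup (190.37254901960785, 171.0) foot (174.97021943573668, 275.5485893416928)
```

Door at about 1.36 rad, bystanders unmoved, robot clear.

```bash
python3 -c "
from cell import ctrl; print(ctrl.close_job())"
```

```text
the job is handed in; nothing more can be done
None
```

The cabinet door is standing open at about 1.36 rad (at least 1.15 was needed), and I have handed the job in. It took about 11 s of the 51 s allowed.

- **Press:** I pressed the door in about 5.5 mm with the closed fingertips until the force rose to about 8 N at the stop.
- **Spring ajar:** I retracted fast, and the spring threw the door ajar to about 0.52 rad.
- **Swing:** I went in from above behind the edge, pushed the inner face round the hinge arc, then backed off and lifted clear.

**Last checks:**
- **Door angle:** it comes from the scene camera. I did not measure the door's speed, because the last overhead picture was blocked by the arm.
- **Loose things:** silencer, coupling and foot stayed within 0.2 px of where they started. I checked the grease jar, driver, spanner, profile and tray only by eye; they look unmoved.
- **Robot:** the gripper stands well clear. The force reading was 1.4 N, about the same as the sensor's noise earlier in free air.

No check failed. The hand-in gave no verdict.

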